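Wedge the prop graveyard gate shut

ROBOT

A 6-joint arm with a two-finger parallel gripper is mounted at the origin on the work surface. World frame = base frame: x ahead of the robot, y to its left, z up, the work surface at z = 0. Lengths are in m, angles in rad, forces in N, time in s.
With the tool pointing down it reaches from about 0.3 to 0.75 m from the base axis. Payload 8.5 kg.
Tool frame: the origin (TCP) lies midway between the tips of the shut fingers; the grasp point (between the pads) lies 19 mm behind it (manip.grip_point_offset is the z of the grasp point in the tool frame, in m); z points along the fingers, x is the direction in which the jaws open and shut, and the axes are right-handed (so a half turn about z gives the same grasp; the last joint's range is limited). The gripper opens to 85 mm and grips with 20 to 120 N. Pads are 22 mm wide; open, the fingers measure 114 mm over their backs; the gripper's body (76 mm by 85 mm) begins 54 mm behind the grasp point. The pads swing forward as they close: fully open they stand 13 mm farther back than shut.
Start: joints at [-1.485, 0.381, 1.297, -0, 1.464, -0.215], TCP at [0.163, -0.525, 0.231] pointing down, gripper open.
Joint ranges: [-3.11, 3.11], [-0.89, 2.33], [0.22, 2.48], [-1.42, 4.56], [0.17, 2.85], [-2.88, 2.88]. Speed limits (rad/s): [2.39, 2.39, 3.14, 3.14, 3.14, 3.14].

INTERFACE

Orientations are given as a unit quaternion [w, x, y, z].
In Python, from cell import status, read_camera, sign_off, silhouettes, mark_of, manip gives the robot as it stands.
- The arm moves only by the shell command python3 -m pendant 'ROWS'. ROWS is JSON, one flat list of numbers, 7 for each row, row after row: the turn, a rotation vector about the world's x, y, z in rad, then the shift along the world's x, y, z in cm, then the gripper command: -1 is shut, 1 is fully open, values between are in proportion. In form: [ax, ay, az, dx, dy, dz, hand, ax, ay, az, dx, dy, dz, hand, ...]. A call has 1 to 12 rows; each row is the pose to reach, as a shift and turn from the pose commanded when the call began; what a row does not reach only later rows make up. A row lasts 1/8 s, in which the tool goes at most 62.5 mm and 10.7 degrees, less where a joint would pass 70% of its speed; a pose out of reach is approached as far as the arm can. A call with a gripper value outside its range is refused whole. The fingers move at their own pace and stop on an object; the grip force is fixed at half the most. Time passes only in rows, so rows that repeat a pose let the fingers close. It gives the time, the measured TCP pose, the force and the opening at its end, in the units of the state.
- status.state(): the state, without advancing time (a new reading comes with each control period).
- read_camera(name): name is "scene" or "top" or "wrist"; returns a dict with "img" (480x640x3 uint8, blue, green, red), "fx", "fy", "cx", "cy" (pixels), "extrinsics" (4x4, takes a point from world to camera coordinates). Camera axes: x right, y up, looking along -z (the intrinsics and any distortion apply to the point x, -y, -z); pixel columns grow to the right and rows downward; lengths in m; the calibration is good to about 2 mm. The wrist camera is an equidistant fisheye: a pixel r from the principal point sees the ray r / f radians off the axis. A picture is of the moment at which its call begins. There is no depth.
- sign_off(): hands the job in, once; it reports no verdict.
Trained networks look in a picture, given as the dict that the camera call returned (one of the last four; its "shot" number tells which), for a name from the list of things; names that differ only in an ending like _2 or _b are one class to them, and where a whole thing is asked for, a point or a joint stands for the part that bears it (a point fixed in the world has none). Each returns a list of dicts, best first, with "score" (0 to 1); they miss things now and then, are a little off and sometimes report something else, mostly with a low value. They report only what shows in the picture. A call takes as long as a camera call. They do not tell look-alikes from the thing itself.
- silhouettes(picture, thing): "region" (480x640 bool, what is visible of it).
- mark_of(picture, thing): "at" ([x, y, z] in m, in the coordinates of the camera as it stood for that picture, good to about 4 mm: a listed point, or the origin of a listed thing).
The state is a dict: "t": time; "qpos": joint angles; "dq": joint speeds; "joint_torque": joint torques, N m; "eef_pos": TCP position; "tool_rot": TCP orientation; "ft_force": force on the tool from outside, world axes, zero at the start; "torque": the same for the moment, N m; "finger_gap": opening from 0.0 (shut) to 1.0 (fully open).
Only numpy, scipy, OpenCV 4.12 (cv2) and the standard library are available. Lean on these libraries where they do the work, as an engineer would, in place of code of your own. Each camera call takes 0.05 s, during which the arm holds its last target.

TASK

Push the little graveyard gate shut, then slide the orange wedge, thin end first, in from the front under the free half of the gate's bottom rail and tap it in until the gate is firmly jammed, without driving it so hard that the gate is forced off its loose hinges. Let go of the wedge and leave the two skulls, the big pumpkin and the red jar where they are.

Things in the scene. Friction and masses are not known exactly. Their poses are not given: they have to be found in the camera images.
- board: Green board of the gate prop, fixed, 12 mm thick, smooth. Origin: table level, in the shut gate's mid-plane, midway between the posts. +x from the front through the gate to the back, +y from the gate's free end to its hinge. Reaches x -220 to 80, y -150 to 150 mm. Fixed latch post at y -130 (28 x 24 mm, 227 mm high). Gravestones, 62 mm high, at x 55, y 100 and 45 mm.
- hinge (a point): Point on the gate's vertical hinge axis at table level (board x 0, y 112 mm); axes as the board's. Dark fixed hinge post beside it at board y 130 mm: 28 x 24 mm, top with ball 223 to 231 mm above the table. Grey gate leaf: 4 to 222 mm from the axis; top rail 16 mm thick, 18 high, its top 157 to 165 mm above the table (spikes to 185); thin bars between it and the bottom rail.
- lane (a point): Point on the board's top under the front face of the bottom rail, mid free half (board x -10, y -50 mm), z 12 mm. Bottom rail: 20 mm thick, 22 high; gap below it 7.5 to 14.7 mm, unknown. Wedging lifts the loose gate: 10 N squeeze per mm. Jammed: stays squeezed by 4 N or more (aim 9); above 20 N the hinges give. Level push to drive the wedge: 1.4 to 2.4 times the squeeze that stays.
- gate (a joint): Gate's swing on its vertical hinge, rad: 0 is shut (against a stop), positive is open towards the front (-x of the board). It stays where it is left (slight hinge friction, about 0.06 N m).
- wedge: Orange wedge with a pale wooden grip block at its thick end, 150 g. Origin on the underside, below the middle of the grip block; +x points to the thin end, z up. Grip block: 34 mm long (x -17 to +17 mm), 26 mm wide (y), top 55 mm above the underside. The sloping part, 30 mm wide, falls evenly from 26 mm high at x = 15 mm to 4 mm high at the thin end, x = 148 mm (1 in 6).
- wedge_tip (a point): Middle of the wedge's thin end, on its underside, 148 mm along +x from the wedge's origin.
- skull_big: Bystander: white skull prop, 125 mm high, about 100 mm across; origin under its middle.
- skull_small: Bystander: smaller white skull prop, 100 mm high, about 80 mm across; origin under its middle.
- pumpkin_big: Bystander: the big orange pumpkin, 100 mm across, 90 mm high; origin under its middle.
- paint_jar: Bystander: red jar, 60 mm across, 75 mm high; origin under its middle.
There are look-alikes about, which are no part of the job. Of the things that look like the wedge, the middle-sized one is meant.

How it is judged:
By the outcome, as a careful person would: the job done as asked, in the order asked, and still so for the second after the job is handed in, with the robot touching nothing.
It also fails if it takes over 72 s, if anything falls off the work surface, if the arm or the gripper's body presses on something with over 40 N, if the wrist force passes 120 N, or if a joint passes its speed limit or range.

## Working session

There is one attempt and no reset: what is moved stays moved. The work goes in short steps, Python scripts to look and compute and a shell command to move; the robot and the scene stay as the last step left them, time stands still between calls to the robot, and variables do not carry over. Pictures are saved under pics/ and viewed, and the job is handed in when it is done.

```bash
ls; mkdir -p pics; cat > h.py <<'E'
import numpy as np, cv2
from cell import status, read_camera, sign_off, silhouettes, mark_of, manip
def toworld(p,at):
    E=np.array(p["extrinsics"]); return (np.linalg.inv(E)@np.r_[at,1])[:3]
def ray_plane(p,u,v,z):
    E=np.array(p["extrinsics"]);I=np.linalg.inv(E)
    d=np.array([(u-p["cx"])/p["fx"],-(v-p["cy"])/p["fy"],-1.]);d=I[:3,:3]@d;o=I[:3,3]
    return o+d*(z-o[2])/d[2]
def proj(p,w):
    c=np.array(p["extrinsics"])@np.r_[w,1]; x,y,z=c[0],-c[1],-c[2]
    return p["cx"]+p["fx"]*x/z,p["cy"]+p["fy"]*y/z
E
python3 - <<'E'
from h import *
print(status.state(), manip.grip_point_offset)
for n in ["scene","top","wrist"]:
    p=read_camera(n); cv2.imwrite(f"pics/{n}0.png",p["img"]); print(n,p["fx"],p["cx"],p["cy"],[k for k in p],np.linalg.inv(p["extrinsics"])[:3,3].round(3))
    for t in ["board","hinge","lane","gate","wedge","wedge_tip","skull_big","skull_small","pumpkin_big","paint_jar"]:
        try:
            for m in mark_of(p,t)[:4]: print(n,t,round(m["score"],2),toworld(p,m["at"]).round(4), {k:v for k,v in m.items() if k not in("score","at")})
        except Exception as e: print(t,e)
E
```

```text
pics
{'t': 0.0, 'qpos': array([-1.48533643e+00,  3.81210633e-01,  1.29828825e+00,  3.07214393e-06,
        1.46359262e+00, -2.15318433e-01]), 'dq': array([ 0.00079238, -0.00109002,  0.00032405, -0.00122366,  0.00039759,
       -0.00050212]), 'joint_torque': array([-1.12950647e-05, -4.48447537e+01, -2.31272453e+01, -2.88793344e-04,
        4.63409582e-03, -3.27891723e-05]), 'eef_pos': array([ 0.1629076 , -0.52500514,  0.23069465]), 'tool_rot': array([-5.64197832e-04,  8.05066033e-01, -5.93184727e-01, -4.93275934e-04]), 'ft_force': array([0.39433006, 0.28119514, 0.14847067]), 'torque': array([-0.03108698, -0.03062806,  0.02271592]), 'finger_gap': 0.9985100622440832} -0.0187
scene 565.8405580154048 325.86052101984995 240.23022249388194 ['img', 'fx', 'fy', 'cx', 'cy', 'extrinsics', 'shot'] [1.413 0.411 0.907]
scene board 0.89 [ 0.5767 -0.1406 -0.0016] {}
scene hinge 0.85 [ 6.819e-01 -1.635e-01 -1.000e-04] {}
scene hinge 0.46 [ 0.502   0.3714 -0.0027] {}
scene lane 0.66 [ 0.529  -0.1267  0.0124] {}
gate it knows: board, hinge, lane, paint_jar, pumpkin_big, skull_big, skull_small, wedge, w
[... 1024 characters left out ...]
0.1792  0.4162 -0.0032] {}
top wedge 0.83 [0.5058 0.3691 0.0042] {}
top wedge 0.73 [0.2892 0.3101 0.0041] {}
top wedge_tip 0.72 [ 0.5714  0.2394 -0.    ] {}
top wedge_tip 0.66 [0.2682 0.3827 0.0008] {}
top wedge_tip 0.61 [0.392  0.1367 0.0034] {}
top skull_big 0.82 [ 0.7123  0.2367 -0.0011] {}
top skull_small 0.59 [ 5.610e-01 -3.982e-01  5.000e-04] {}
top pumpkin_big 0.65 [ 6.137e-01  4.828e-01 -3.000e-04] {}
top paint_jar 0.88 [ 0.4526 -0.3863 -0.0011] {}
wrist 371.64829954431775 322.72132355327335 239.61319791047345 ['img', 'fx', 'fy', 'cx', 'cy', 'extrinsics', 'shot'] [ 0.241 -0.5    0.374]
gate it knows: board, hinge, lane, paint_jar, pumpkin_big, skull_big, skull_small, wedge, wedge_tip
```

View pics/scene0.png

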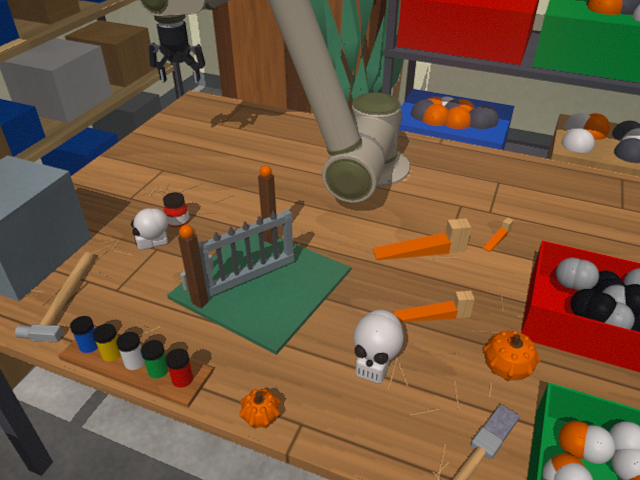

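View pics/top0.png

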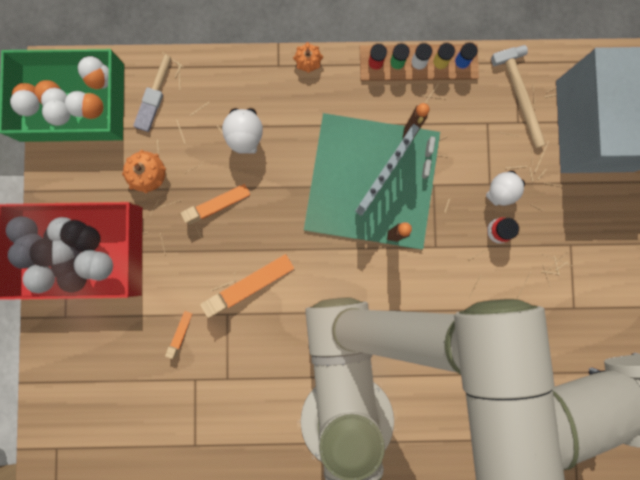

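View pics/wrist0.png

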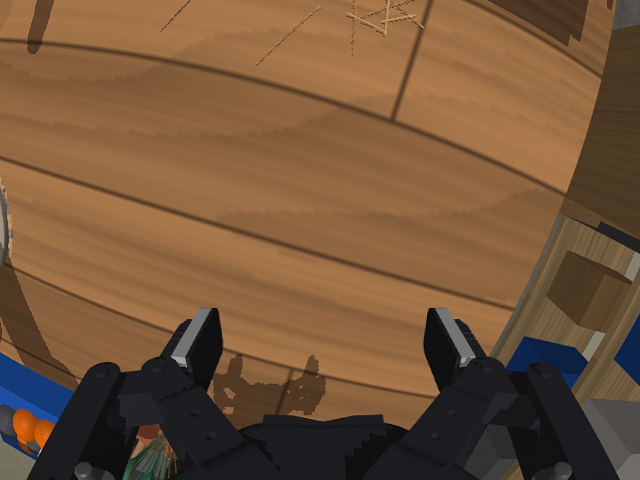

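The scene view shows the gate standing open on the green board (about 290,220–200,290). The wedge-like things have lengths of about 202, 146 and 99 mm. The middle one is at top-view (190,214)–(245,190), with its origin at (0.504, 0.369), which matches the 148 mm given. Next I'll refine the board pose.

```bash
cat > b.py <<'E'
from h import *
from scipy.optimize import least_squares
ps=[read_camera("top"),read_camera("scene")]
def mask(p):
    hsv=cv2.cvtColor(p["img"],cv2.COLOR_BGR2HSV)
    m=cv2.inRange(hsv,(55,70,25),(95,255,160))
    u,v=proj(p,np.array([.577,-.14,.012])); mm=np.zeros_like(m); cv2.circle(mm,(int(u),int(v)),130,255,-1)
    return m&mm
H=[]
for i,p in enumerate(ps):
    m=cv2.morphologyEx(mask(p),cv2.MORPH_OPEN,np.ones((3,3)))
    c=max(cv2.findContours(m,cv2.RETR_EXTERNAL,cv2.CHAIN_APPROX_NONE)[0],key=cv2.contourArea)
    h=cv2.convexHull(c); img=p["img"].copy(); cv2.drawContours(img,[c],-1,(0,0,255),1); cv2.imwrite(f"pics/bm{i}.png",img)
    a=cv2.approxPolyDP(h,8,True)[:,0]; print(i,a.tolist(),[ray_plane(p,*q,.012)[:2].round(4).tolist() for q in a])
E
python3 b.py
```

```text
0 [[324, 115], [438, 133], [422, 247], [331, 232], [310, 213]] [[0.7546, 0.0422], [0.7042, -0.2434], [0.4182, -0.1942], [0.4591, 0.0299], [0.5072, 0.0811]]
1 [[349, 267], [276, 352], [168, 297], [294, 245]] [[0.4688, 0.0973], [0.764, 0.0487], [0.7141, -0.2407], [0.444, -0.0563]]
```

```bash
cat >> h.py <<'E'
O=np.array([.5775,-.1428]);th=np.radians(-9.6);EY=np.array([np.cos(th),np.sin(th)]);EX=np.array([EY[1],-EY[0]])
def b2w(x,y): return O+EX*x/1000+EY*y/1000   # mm
def w2b(w): d=(np.array(w)[:2]-O)*1000; return np.array([d@EX,d@EY])
E
python3 - <<'E'
from h import *
p=read_camera("top")
for uv in [(362,210),(414,122)]: print(w2b(ray_plane(p,*uv,.161)))
c=p["img"][90:260,290:460]; cv2.imwrite("pics/g0.png",cv2.resize(c,None,fx=3.5,fy=3.5,interpolation=cv2.INTER_CUBIC))
print(b2w(0,0),b2w(-10,-50),EX,EY)
E
```

```text
[-91.15421108 -99.2833361 ]
[ -4.84291202 114.01583419]
[ 0.5775 -0.1428] [ 0.52986789 -0.1246016 ] [-0.16676875 -0.98599604] [ 0.98599604 -0.16676875]
```

View pics/g0.png

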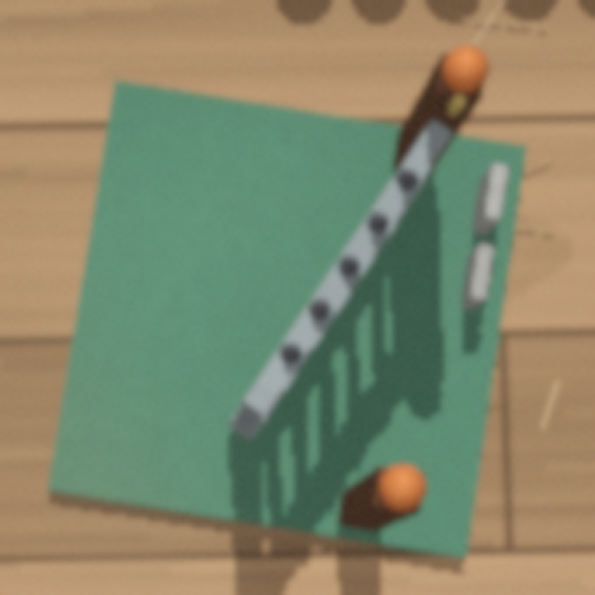

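```bash
python3 -m pendant '[0,0,0,0,0,6,-1, 0,0,0.1,3,4,10,-1, 0,0,0.2,6.5,9,10,-1, 0,0,0.3,10,14,10,-1, 0,0,0.4,14,19,10,-1, 0,0,0.5,18,24,10,-1, 0,0,0.6,22,29,10,-1, 0,0,0.7,26,34,10,-1, 0,0,0.8,30,39,10,-1, 0,0,0.9,33,44,10,-1, 0,0,1.0,36,48,10,-1, 0,0,1.1,38.9,51.8,10,-1]'
```

```text
t: 3.15
eef_pos: [0.5528, -0.0054, 0.3314]
tool_rot: [0.0, 0.997, -0.083, 0.0]
ft_force: [0.2, -0.4, 0.9]
finger_gap: -0.004
```

```bash
python3 -m pendant '[0,0,0,0,0,-6,-1, 0,0,0,0,0,-12,-1, 0,0,0,0,0,-18.3,-1, 0,0,0,-0.3,-2,-18.3,-1, 0,0,0,-0.6,-3.5,-18.3,-1, 0,0,0,-0.84,-5,-18.3,-1, 0,0,0,-1.0,-6,-18.3,-1, 0,0,0,-1.2,-7,-18.3,-1, 0,0,0,-1.34,-8,-18.3,-1, 0,0,0,-1.5,-9,-18.3,-1, 0,0,0,-1.67,-9.86,-18.3,-1]'; python3 - <<'E'
from h import *
p=read_camera("scene"); cv2.imwrite("pics/s1.png",cv2.resize(p["img"][130:370,130:450],None,fx=2.5,fy=2.5))
print(w2b(status.state()["eef_pos"]))
E
```

```text
t: 4.53
eef_pos: [0.5351, -0.1065, 0.1483]
tool_rot: [-0.0, 0.996, -0.085, -0.0]
ft_force: [-0.4, 0.6, -0.3]
finger_gap: 0.004
[-27.87357979 -47.74738567]
```

View pics/s1.png

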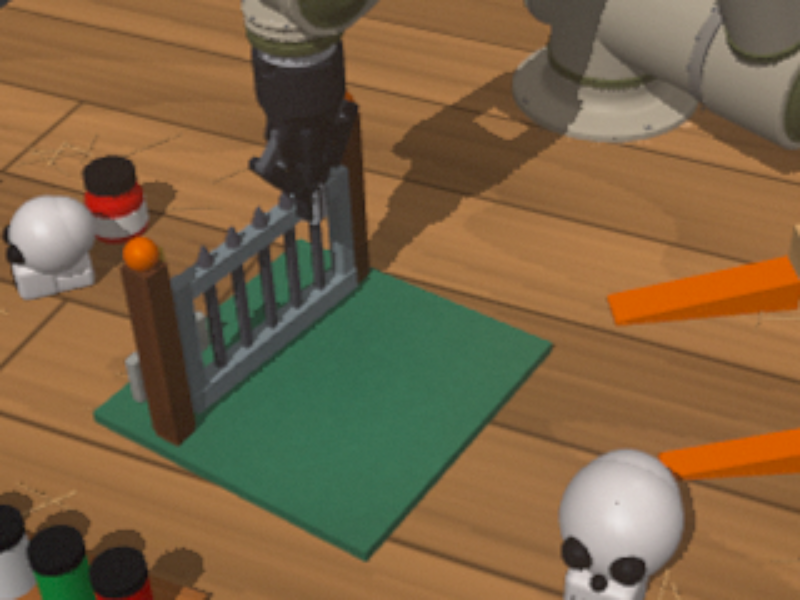

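The fingertips are against the front of the top rail, near the gate's free end, and the gate is nearly in line with both posts. I'll carry on in small steps.

```bash
python3 -m pendant '[0,0,0,-0.05,-0.3,0,-1, 0,0,0,-0.1,-0.6,0,-1, 0,0,0,-0.1,-0.6,0,-1]'; python3 -m pendant '[0,0,0,-0.03,-0.2,0,-1, 0,0,0,-0.07,-0.4,0,-1, 0,0,0,-0.07,-0.4,0,-1]'
```

```text
t: 4.95
eef_pos: [0.5343, -0.112, 0.1483]
tool_rot: [0.0, 0.996, -0.085, 0.0]
ft_force: [0.7, -0.6, -0.8]
finger_gap: -0.001
t: 5.32
eef_pos: [0.5336, -0.116, 0.1483]
tool_rot: [0.0, 0.996, -0.085, 0.0]
ft_force: [1.2, -0.5, -0.7]
finger_gap: -0.001
```

```bash
python3 -m pendant '[0,0,0,-0.03,-0.2,0,-1, 0,0,0,-0.03,-0.2,0,-1]'; python3 -m pendant '[0,0,0,-0.03,-0.2,0,-1, 0,0,0,-0.03,-0.2,0,-1]';python3 -m pendant '[0,0,0,-0.03,-0.2,0,-1, 0,0,0,-0.03,-0.2,0,-1]'; python3 - <<'E'
from h import *
p=read_camera("top")
c=p["img"][90:260,290:460]; cv2.imwrite("pics/g1.png",cv2.resize(c,None,fx=3.5,fy=3.5,interpolation=cv2.INTER_CUBIC))
p=read_camera("scene"); cv2.imwrite("pics/s2.png",cv2.resize(p["img"][130:370,130:450],None,fx=2.5,fy=2.5))
print(w2b(status.state()["eef_pos"]))
E
```

```text
t: 5.58
eef_pos: [0.5334, -0.1168, 0.1483]
tool_rot: [-0.001, 0.996, -0.085, 0.0]
ft_force: [1.3, 6.7, 0.6]
finger_gap: 0.002
t: 5.82
eef_pos: [0.5333, -0.1172, 0.1483]
tool_rot: [-0.003, 0.996, -0.085, 0.0]
ft_force: [3.6, 13.6, 2.5]
finger_gap: -0.004
t: 6.08
eef_pos: [0.5331, -0.1176, 0.1482]
tool_rot: [-0.004, 0.996, -0.084, 0.0]
ft_force: [5.2, 22.3, 1.6]
finger_gap: 0.002
[-17.44599769 -47.95194481]
```

View pics/g1.png

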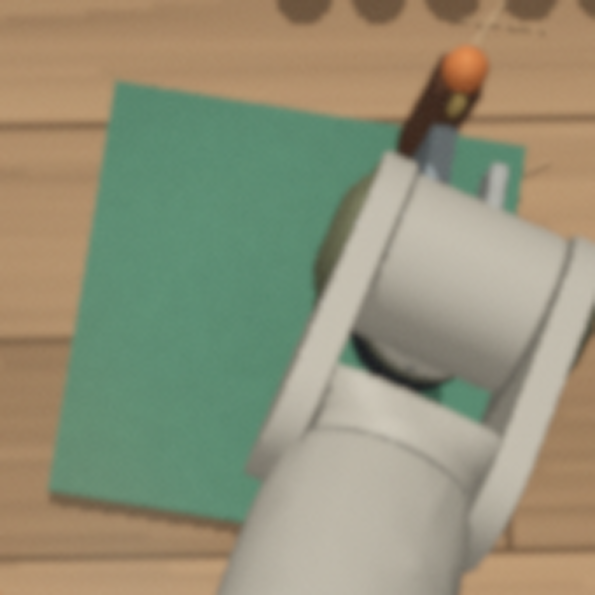

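View pics/s2.png

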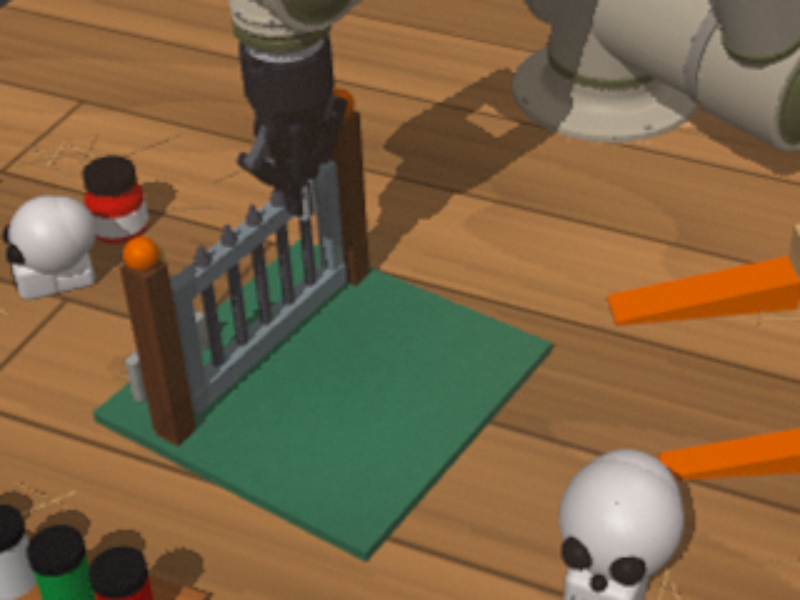

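The gate is shut: 22 N against the stop, and the TCP at board x −17.4, which is consistent with the rail face plus finger depth. Now to the wedge.

```bash
python3 -m pendant '[0,0,0,0.3,2,0,-1, 0,0,0,0.8,6,2,-1, 0,0,0.07,1,12,6,-1, 0,0,0.14,0.5,18,7,0, 0,0,0.21,0,24,7,1, 0,0,0.3,-0.5,30,7,1, 0,0,0.4,-1,36,7,1, 0,0,0.5,-1.5,41,7,1, 0,0,0.6,-2,46,7,1, 0,0,0.63,-2.8,49.3,7,1, 0,0,0.63,-2.8,49.3,7,1]'; python3 - <<'E'
from h import *
print(status.state()["ft_force"])
for n in ["top","scene","wrist"]:
    p=read_camera(n); cv2.imwrite(f"pics/{n}3.png",p["img"])
    for t in ["wedge","wedge_tip"]:
        for m in mark_of(p,t)[:3]: print(n,t,round(m["score"],2),toworld(p,m["at"]).round(4))
E
```

```text
t: 7.55
eef_pos: [0.5037, 0.3732, 0.218]
tool_rot: [0.0, 0.973, 0.23, -0.0]
ft_force: [-0.1, -0.9, -0.0]
finger_gap: 1.002
[-0.09449721 -0.86379956 -0.04167395]
top wedge 0.84 [0.2881 0.3068 0.0012]
top wedge_tip 0.95 [0.3899 0.1367 0.0024]
top wedge_tip 0.63 [ 0.5727  0.2388 -0.0006]
top wedge_tip 0.22 [ 0.5615 -0.3964  0.0013]
scene wedge 0.81 [0.2875 0.3096 0.0034]
scene wedge 0.8 [ 0.5033  0.3683 -0.0018]
scene wedge 0.57 [0.1741 0.4185 0.    ]
scene wedge_tip 0.97 [0.3899 0.1374 0.0027]
scene wedge_tip 0.7 [ 0.5683  0.2374 -0.0021]
scene wedge_tip 0.64 [ 0.267   0.3844 -0.0018]
wrist wedge 0.78 [ 0.4994  0.371  -0.0017]
wrist wedge 0.65 [ 0.2911  0.3116 -0.0034]
wrist wedge 0.57 [ 0.1719  0.4211 -0.0023]
wrist wedge_tip 0.92 [ 0.3905  0.1345 -0.0009]
wrist wedge_tip 0.67 [ 0.2683  0.3872 -0.0036]
wrist wedge_tip 0.65 [ 5.705e-01  2.419e-01 -4.000e-04]
```

View pics/wrist3.png

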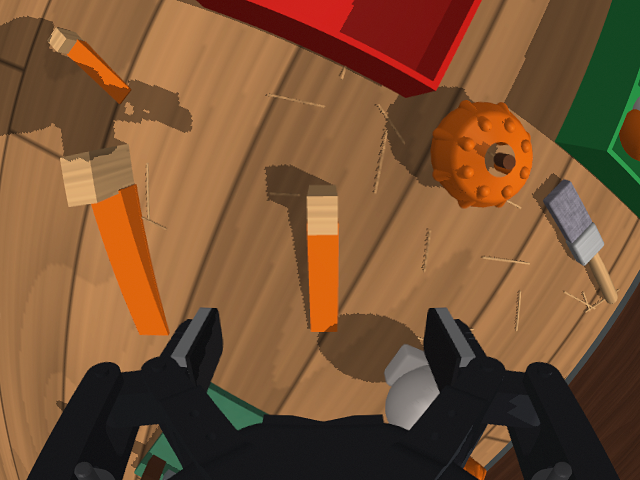

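View pics/top3.png

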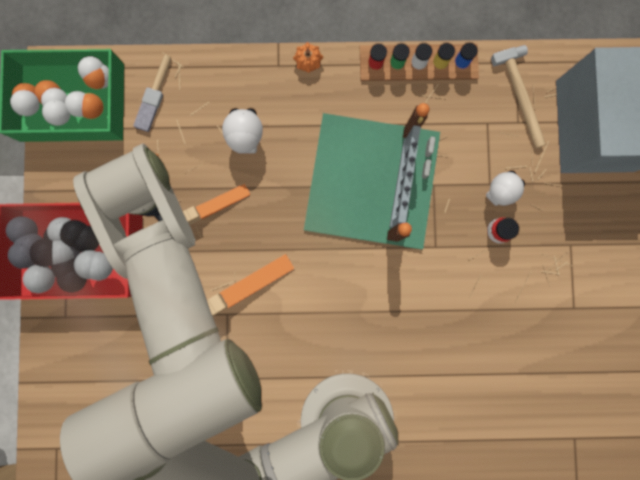

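The gate is shut in the top view, with the leaf running from (402,220) to (416,130) between the posts. In the wrist view the wedge's block is centred between the fingers at (322,215) and aligned with them. Descend and grasp.

```bash
python3 -m pendant '[0,0,0,0.1,-0.35,-6,1, 0,0,0,0.1,-0.35,-12,1, 0,0,0,0.1,-0.35,-16,1, 0,0,0,0.1,-0.35,-18.5,1, 0,0,0,0.1,-0.35,-19.7,1, 0,0,0,0.1,-0.35,-19.7,1, 0,0,0,0.1,-0.35,-19.7,-1, 0,0,0,0.1,-0.35,-19.7,-1, 0,0,0,0.1,-0.35,-19.7,-1, 0,0,0,0.1,-0.35,-19.7,-1, 0,0,0,0.1,-0.35,-19.7,-1, 0,0,0,0.1,-0.35,-19.7,-1]'; python3 - <<'E'
from h import *
p=read_camera("wrist"); cv2.imwrite("pics/w4.png",p["img"])
p=read_camera("scene"); cv2.imwrite("pics/s4.png",cv2.resize(p["img"][180:400,300:580],None,fx=2.5,fy=2.5))
E
```

```text
t: 9.5
eef_pos: [0.5059, 0.3678, 0.022]
tool_rot: [-0.0, 0.974, 0.228, 0.001]
ft_force: [0.2, -0.3, 6.1]
finger_gap: 0.294
```

View pics/w4.png

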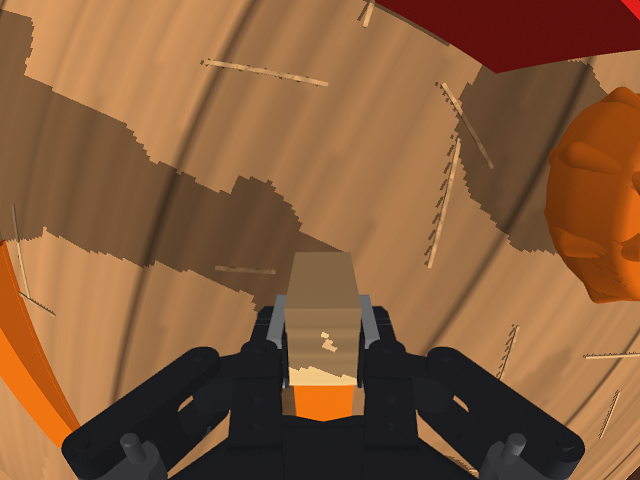

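View pics/s4.png

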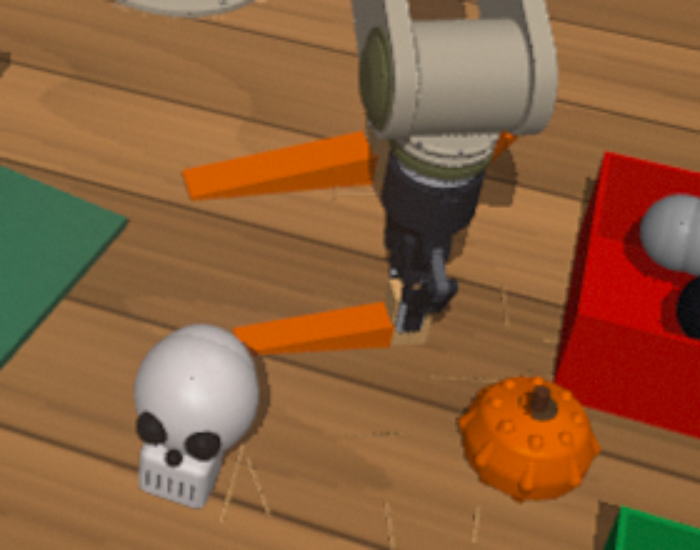

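Grip is good (25 mm gap, block between the pads). Lift, turn and carry it to just in front of the rail.

```bash
python3 -m pendant '[0,0,0,0,0,2,-1, 0,0,0,0,0,6,-1, 0,0,-0.06,0.5,-2,8,-1, 0,0,-0.13,1,-6,8,-1, 0,0,-0.2,2,-10,8,-1, 0,0,-0.27,3,-14,8,-1, 0,0,-0.34,4,-18,8,-1, 0,0,-0.41,4.5,-22,8,-1, 0,0,-0.48,5,-26,8,-1, 0,0,-0.55,5.4,-29,7,-1, 0,0,-0.628,5.4,-31.7,5,-1, 0,0,-0.628,5.4,-31.7,5,-1]'; python3 - <<'E'
from h import *
s=status.state();print(s["eef_pos"],w2b(s["eef_pos"]),s["tool_rot"],s["ft_force"])
for n in ["top","scene","wrist"]:
    p=read_camera(n); cv2.imwrite(f"pics/{n}5.png",p["img"])
    for t in ["wedge","wedge_tip","lane","hinge"]:
        for m in mark_of(p,t)[:2]: w=toworld(p,m["at"]);print(n,t,round(m["score"],2),w.round(4),w2b(w).round(1))
E
```

```text
t: 11.1
eef_pos: [0.5584, 0.0483, 0.0696]
tool_rot: [0.0, 0.996, -0.086, -0.002]
ft_force: [-0.8, -0.4, -0.5]
finger_gap: 0.293
[0.55837242 0.04827697 0.06955244] [-185.21125246  -50.72538678] [ 8.36823802e-05  9.96260122e-01 -8.63783395e-02 -2.13163061e-03] [-0.80198338 -0.39791947 -0.48883768]
top wedge 0.53 [ 0.1737  0.4183 -0.0016] [-485.9 -491.7]
top wedge_tip 0.76 [ 0.5369 -0.0946  0.046 ] [-40.8 -48.1]
top wedge_tip 0.56 [0.3879 0.1389 0.0034] [-246.1 -233.9]
top lane 0.65 [ 0.6148  0.4852 -0.0022] [-625.4  -67.9]
top lane 0.57 [ 0.5251 -0.1234  0.0104] [-10.4 -54.9]
top hinge 0.63 [ 6.864e-01 -1.591e-01 -1.000e-04] [ -2.1 110.1]
scene wedge 0.95 [0.5587 0.0541 0.0487] [-191.   -51.4]
scene wedge 0.72 [0.2845 0.3059 0.0031] [-393.5 -363.7]
scene wedge_tip 0.66 [0.2651 0.3878 0.0017] [-471.1 -396.6]
scene wedge_tip 0.61 [ 0.5348 -0.0933  0.0495] [-41.7 -50.4]
scene lane 0.62 [ 0.5301 -0.1257  0.012 ] [ -8.9 -49.6]
scene lane 0.41 [0.5599 0.0512 0.0475] [-188.4  -49.7]
scene hinge 0.92 [ 0.6839 -0.1596 -0.0013] [ -1.2 107.7]
wrist wedge 0.6 [0.5567 0.0535 0.0483] [-190.1  -53.3]
wrist wedge_tip 0.84 [ 0.3909  0.1351 -0.0019] [-242.9 -230.4]
```

View pics/wrist5.png

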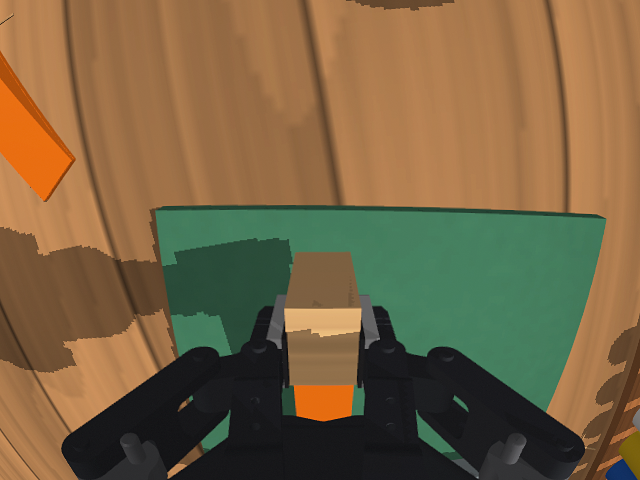

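View pics/scene5.png

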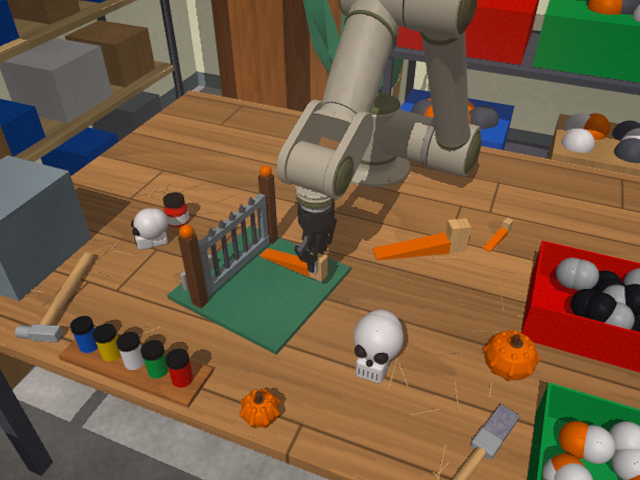

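The wedge is held in line with the lane. Its tip is at board (−41, −49.5) and its underside is about 48 mm up. Lowering onto the board.

```bash
python3 -m pendant '[0,0,0,0,0,-2,-1, 0,0,0,0,0,-3,-1, 0,0,0,0,0,-3.3,-1, 0,0,0,0,0,-3.3,-1]'; python3 -m pendant '[0,0,0,0,0,-0.15,-1, 0,0,0,0,0,-0.15,-1]';python3 -m pendant '[0,0,0,0,0,-0.1,-1, 0,0,0,0,0,-0.1,-1]'
```

```text
t: 12.35
eef_pos: [0.5598, 0.0506, 0.0385]
tool_rot: [-0.0, 0.996, -0.084, 0.0]
ft_force: [-0.2, -0.0, -1.8]
finger_gap: 0.297
t: 12.6
eef_pos: [0.5597, 0.0506, 0.037]
tool_rot: [-0.0, 0.996, -0.084, 0.0]
ft_force: [-0.2, 0.3, -1.1]
finger_gap: 0.299
t: 12.85
eef_pos: [0.5596, 0.0506, 0.0358]
tool_rot: [0.0, 0.996, -0.084, -0.0]
ft_force: [-0.1, -0.0, -1.2]
finger_gap: 0.297
```

```bash
python3 -m pendant '[0,0,0,0,0,-0.08,-1, 0,0,0,0,0,-0.08,-1]'; python3 -m pendant '[0,0,0,0,0,-0.08,-1, 0,0,0,0,0,-0.08,-1]';python3 -m pendant '[0,0,0,0,0,-0.06,-1, 0,0,0,0,0,-0.06,-1]'
```

```text
t: 13.1
eef_pos: [0.5596, 0.0506, 0.035]
tool_rot: [0.0, 0.996, -0.084, -0.0]
ft_force: [0.0, 0.3, -2.1]
finger_gap: 0.296
t: 13.35
eef_pos: [0.5596, 0.0506, 0.0341]
tool_rot: [-0.0, 0.996, -0.084, -0.0]
ft_force: [-0.9, 1.2, -1.6]
finger_gap: 0.295
t: 13.6
eef_pos: [0.5597, 0.0506, 0.034]
tool_rot: [0.0, 0.996, -0.084, 0.0]
ft_force: [-2.1, -0.5, 3.4]
finger_gap: 0.298
```

```bash
python3 -m pendant '[0,0,0,0,0,0.04,-1, 0,0,0,-0.25,-1.5,0.04,-1, 0,0,0,-0.5,-3,0.04,-1, 0,0,0,-0.67,-3.9,0.04,-1, 0,0,0,-0.75,-4.44,0.04,-1, 0,0,0,-0.75,-4.44,0.04,-1]'; python3 - <<'E'
from h import *
s=status.state();print(w2b(s["eef_pos"]),s["ft_force"])
for n in ["scene","top"]:
    p=read_camera(n); cv2.imwrite(f"pics/{n}6.png",cv2.resize(p["img"][180:340,150:370] if n=="scene" else p["img"][100:260,290:460],None,fx=3.5,fy=3.5))
    for t in ["wedge"]:
        for m in mark_of(p,t)[:1]: w=toworld(p,m["at"]);print(n,t,round(m["score"],2),w.round(4),w2b(w).round(1))
E
```

```text
t: 14.35
eef_pos: [0.5521, 0.0057, 0.034]
tool_rot: [0.0, 0.996, -0.084, -0.0]
ft_force: [-0.1, -0.4, -0.6]
finger_gap: 0.294
[-142.17977906  -49.83060147] [-0.12054966 -0.38361779 -0.61922142]
scene wedge 0.89 [0.5519 0.0066 0.0093] [-143.1  -50.1]
top wedge 0.63 [ 0.1774  0.4188 -0.0041] [-487.  -488.2]
```

View pics/scene6.png

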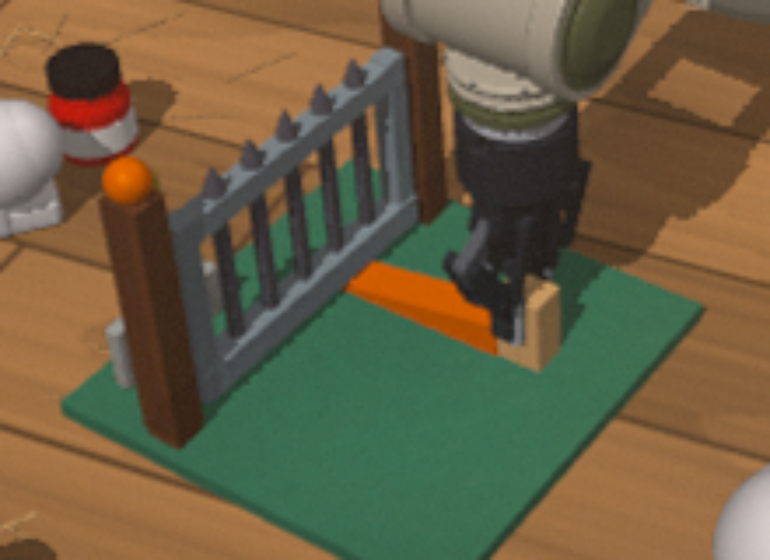

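The tip has gone under the free half of the bottom rail at about (350,280), and there is no contact force yet. I'll continue in small steps.

```bash
python3 -m pendant '[0,0,0,-0.05,-0.3,0,-1, 0,0,0,-0.05,-0.3,0,-1]'; python3 -m pendant '[0,0,0,-0.05,-0.3,0,-1, 0,0,0,-0.05,-0.3,0,-1]'
```

```text
t: 14.8
eef_pos: [0.5516, 0.0031, 0.034]
tool_rot: [0.0, 0.996, -0.084, -0.0]
ft_force: [-0.0, -0.1, -1.1]
finger_gap: 0.299
t: 15.05
eef_pos: [0.5511, 0.0, 0.034]
tool_rot: [0.0, 0.996, -0.084, -0.0]
ft_force: [-0.0, 0.3, -1.6]
finger_gap: 0.296
```

```bash
python3 -m pendant '[0,0,0,-0.05,-0.3,0,-1, 0,0,0,-0.05,-0.3,0,-1]'; python3 -m pendant '[0,0,0,-0.05,-0.3,0,-1, 0,0,0,-0.05,-0.3,0,-1]'
```

```text
t: 15.3
eef_pos: [0.5506, -0.003, 0.034]
tool_rot: [0.0, 0.996, -0.084, -0.0]
ft_force: [-1.2, 0.0, -1.6]
finger_gap: 0.295
t: 15.55
eef_pos: [0.5501, -0.006, 0.034]
tool_rot: [0.0, 0.996, -0.084, -0.0]
ft_force: [-0.1, -0.7, -1.1]
finger_gap: 0.302
```

```bash
python3 -m pendant '[0,0,0,-0.05,-0.3,0,-1, 0,0,0,-0.05,-0.3,0,-1]'; python3 -m pendant '[0,0,0,-0.05,-0.3,0,-1, 0,0,0,-0.05,-0.3,0,-1]'
```

```text
t: 15.8
eef_pos: [0.5496, -0.009, 0.034]
tool_rot: [0.0, 0.996, -0.084, -0.0]
ft_force: [0.1, -0.5, -1.4]
finger_gap: 0.291
t: 16.05
eef_pos: [0.5491, -0.012, 0.034]
tool_rot: [0.0, 0.996, -0.084, -0.0]
ft_force: [0.1, -1.0, -2.1]
finger_gap: 0.294
```

```bash
python3 -m pendant '[0,0,0,-0.05,-0.3,0,-1, 0,0,0,-0.05,-0.3,0,-1]'
```

```text
t: 16.3
eef_pos: [0.5487, -0.015, 0.034]
tool_rot: [0.0, 0.996, -0.084, 0.0]
ft_force: [0.0, 0.1, -1.8]
finger_gap: 0.297
```

```bash
python3 -m pendant '[0,0,0,-0.05,-0.3,0,-1, 0,0,0,-0.05,-0.3,0,-1]'
```

```text
t: 16.55
eef_pos: [0.5481, -0.018, 0.034]
tool_rot: [0.0, 0.996, -0.084, -0.0]
ft_force: [-0.0, -0.1, -2.2]
finger_gap: 0.295
```

```bash
python3 -m pendant '[0,0,0,-0.05,-0.3,0,-1, 0,0,0,-0.05,-0.3,0,-1]'
```

```text
t: 16.8
eef_pos: [0.5476, -0.021, 0.034]
tool_rot: [0.0, 0.996, -0.084, 0.0]
ft_force: [-0.7, -0.8, -2.8]
finger_gap: 0.296
```

```bash
python3 -m pendant '[0,0,0,-0.05,-0.3,0,-1, 0,0,0,-0.05,-0.3,0,-1]'
```

```text
t: 17.05
eef_pos: [0.5471, -0.0239, 0.034]
tool_rot: [-0.0, 0.996, -0.084, 0.0]
ft_force: [0.9, -0.2, -2.1]
finger_gap: 0.292
```

```bash
python3 -m pendant '[0,0,0,-0.05,-0.3,0,-1, 0,0,0,-0.05,-0.3,0,-1]'
```

```text
t: 17.3
eef_pos: [0.5466, -0.0265, 0.0341]
tool_rot: [-0.0, 0.996, -0.084, 0.0]
ft_force: [-0.7, 3.8, -1.5]
finger_gap: 0.294
```

```bash
python3 -m pendant '[0,0,0,-0.05,-0.3,0,-1, 0,0,0,-0.05,-0.3,0,-1]'
```

```text
t: 17.55
eef_pos: [0.5462, -0.0289, 0.0341]
tool_rot: [-0.001, 0.996, -0.084, 0.0]
ft_force: [1.5, 7.8, -0.1]
finger_gap: 0.294
```

Contact began near TCP y −0.025, and the push is now about 8 N. I'll let go and finish the drive by tapping the block's rear face with shut fingers, which gives a clean force reading.

```bash
python3 -m pendant '[0,0,0,0,0,0,1, 0,0,0,0,0,0,1, 0,0,0,0,0,0,1, 0,0,0,0,0,0,1, 0,0,0,0,0,4,1, 0,0,0,0,0,9,1, 0,0,0,0.4,2.2,9,-1, 0,0,0,0.75,4.4,9,-1, 0,0,0,0.75,4.4,9,-1, 0,0,0,0.75,4.4,9,-1, 0,0,0,0.75,4.4,9,-1]'; python3 - <<'E'
from h import *
s=status.state();print(w2b(s["eef_pos"]),s["ft_force"])
for n in ["scene","top"]:
    p=read_camera(n); cv2.imwrite(f"pics/{n}7.png",cv2.resize(p["img"][180:340,150:370] if n=="scene" else p["img"][100:260,290:460],None,fx=3.5,fy=3.5))
    for t in ["wedge"]:
        for m in mark_of(p,t)[:2]: w=toworld(p,m["at"]);print(n,t,round(m["score"],2),w.round(4),w2b(w).round(1))
E
```

```text
t: 18.92
eef_pos: [0.5536, 0.0135, 0.1239]
tool_rot: [0.0, 0.996, -0.084, -0.0]
ft_force: [-0.2, -0.2, 0.2]
finger_gap: 0.005
[-150.13574656  -49.64505347] [-0.18194758 -0.19520142  0.22476605]
scene wedge 0.94 [2.878e-01 3.102e-01 2.000e-04] [-398.4 -361.1]
scene wedge 0.8 [ 0.5473 -0.0274  0.0085] [-108.7  -49. ]
top wedge 0.72 [ 0.1775  0.4167 -0.0037] [-485.  -487.7]
top wedge 0.66 [ 0.5462 -0.0254  0.014 ] [-110.6  -50.5]
```

View pics/scene7.png

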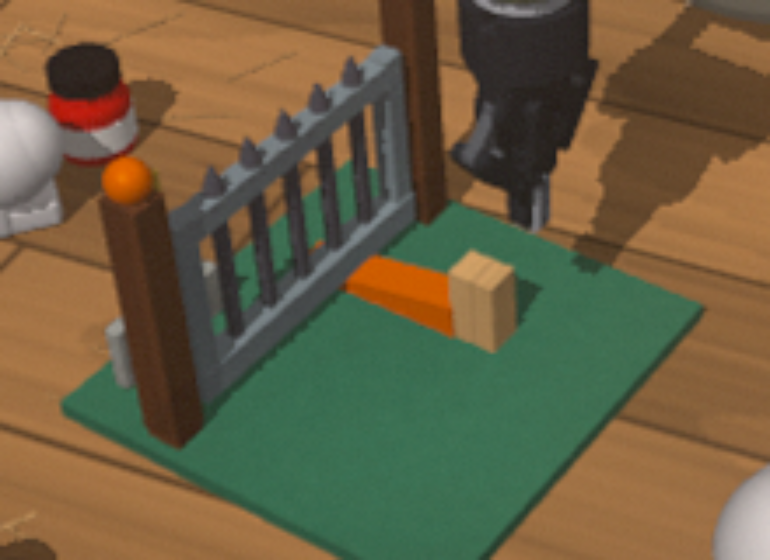

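```bash
python3 -m pendant '[0,0,0,0,0,-4,-1, 0,0,0,0,0,-7,-1, 0,0,0,0,0,-8.8,-1, 0,0,0,0,0,-8.8,-1, 0,0,0,-0.08,-0.5,-8.8,-1, 0,0,0,-0.16,-0.9,-8.8,-1, 0,0,0,-0.16,-0.9,-8.8,-1]'; python3 -m pendant '[0,0,0,-0.03,-0.2,0,-1, 0,0,0,-0.03,-0.2,0,-1]'
```

```text
t: 20.0
eef_pos: [0.5523, 0.0047, 0.0366]
tool_rot: [0.0, 0.996, -0.084, 0.001]
ft_force: [0.7, -0.6, -0.5]
finger_gap: -0.001
t: 20.25
eef_pos: [0.5518, 0.0031, 0.0361]
tool_rot: [0.0, 0.996, -0.084, 0.0]
ft_force: [0.5, 0.3, -0.3]
finger_gap: -0.001
```

```bash
python3 -m pendant '[0,0,0,-0.03,-0.2,0,-1, 0,0,0,-0.03,-0.2,0,-1]'
```

```text
t: 20.5
eef_pos: [0.5516, 0.0021, 0.0361]
tool_rot: [-0.001, 0.996, -0.084, 0.0]
ft_force: [1.5, 6.8, 1.6]
finger_gap: -0.004
```

```bash
python3 -m pendant '[0,0,0,-0.03,-0.2,0,-1, 0,0,0,-0.03,-0.2,0,-1]'
```

```text
t: 20.75
eef_pos: [0.5513, 0.0011, 0.0361]
tool_rot: [-0.002, 0.996, -0.084, 0.0]
ft_force: [2.3, 10.1, 1.6]
finger_gap: 0.003
```

```bash
python3 -m pendant '[0,0,0,-0.03,-0.2,0,-1, 0,0,0,-0.03,-0.2,0,-1]'
```

```text
t: 21.0
eef_pos: [0.551, -0.0004, 0.0361]
tool_rot: [-0.002, 0.996, -0.084, 0.0]
ft_force: [2.4, 14.3, 1.3]
finger_gap: -0.0
```

```bash
python3 -m pendant '[0,0,0,-0.02,-0.1,0,-1, 0,0,0,-0.02,-0.1,0,-1]'
```

```text
t: 21.25
eef_pos: [0.5509, -0.001, 0.0361]
tool_rot: [-0.002, 0.996, -0.084, 0.0]
ft_force: [3.5, 17.5, 0.9]
finger_gap: -0.001
```

About 3.5 N per mm of advance means the push is about 2.1 times the squeeze, so the squeeze is about 8.5 N, near the aim. Back off and check.

```bash
python3 -m pendant '[0,0,0,0,0,0,-1, 0,0,0,0,0,0,-1]'; python3 -m pendant '[0,0,0,0.2,1,0,-1, 0,0,0,0.5,3,0,-1, 0,0,0,0.8,5,2,-1, 0,0,0,0.8,7,7,-1, 0,0,0,0.8,10,12,-1, 0,0,0,0.8,14,16,-1, 0,0,0,0.8,18,18,-1, 0,0,0,0.8,18,18,-1]'; python3 - <<'E'
from h import *
for n in ["scene","top"]:
    p=read_camera(n); cv2.imwrite(f"pics/{n}8.png",cv2.resize(p["img"][180:340,150:370] if n=="scene" else p["img"],None,fx=3.5 if n=="scene" else 1,fy=3.5 if n=="scene" else 1))
    for t in ["wedge","skull_big","skull_small","pumpkin_big","paint_jar"]:
        for m in mark_of(p,t)[:3 if t=="wedge" else 1]: w=toworld(p,m["at"]);print(n,t,round(m["score"],2),w.round(4),w2b(w).round(1))
E
```

```text
t: 21.5
eef_pos: [0.5508, -0.001, 0.0361]
tool_rot: [-0.002, 0.996, -0.084, 0.0]
ft_force: [2.6, 16.4, 1.5]
finger_gap: -0.001
t: 22.5
eef_pos: [0.5586, 0.1793, 0.2176]
tool_rot: [-0.0, 0.997, -0.082, 0.002]
ft_force: [-0.0, -0.7, -1.5]
finger_gap: 0.005
scene wedge 0.94 [ 0.1765  0.4189 -0.0009] [-487.  -489.1]
scene wedge 0.85 [ 0.5461 -0.0301  0.0112] [-105.9  -49.7]
scene wedge 0.58 [0.2848 0.3074 0.0036] [-395.1 -363.6]
scene skull_big 0.89 [ 0.7079  0.2411 -0.0018] [-400.3   64.6]
scene pumpkin_big 0.75 [ 6.102e-01  4.896e-01 -4.000e-04] [-629.   -73.2]
scene paint_jar 0.91 [ 0.4544 -0.3849 -0.002 ] [259.2 -81. ]
top wedge 0.93 [ 0.5471 -0.0277  0.0155] [-108.4  -49.1]
top wedge 0.75 [0.2866 0.3087 0.0039] [-396.6 -362.1]
top skull_big 0.65 [ 0.7107  0.2377 -0.0015] [-397.4   67.9]
top skull_small 0.76 [ 0.5594 -0.3939  0.001 ] [250.6  24.1]
top pumpkin_big 0.83 [ 0.6145  0.4833 -0.0009] [-623.5  -68. ]
top paint_jar 0.71 [ 0.4537 -0.3873 -0.0019] [261.7 -81.3]
```

View pics/scene8.png

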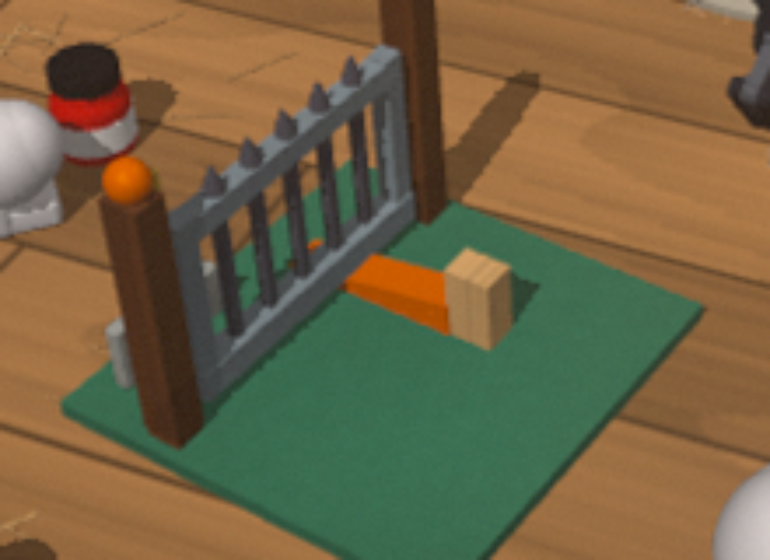

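View pics/top8.png

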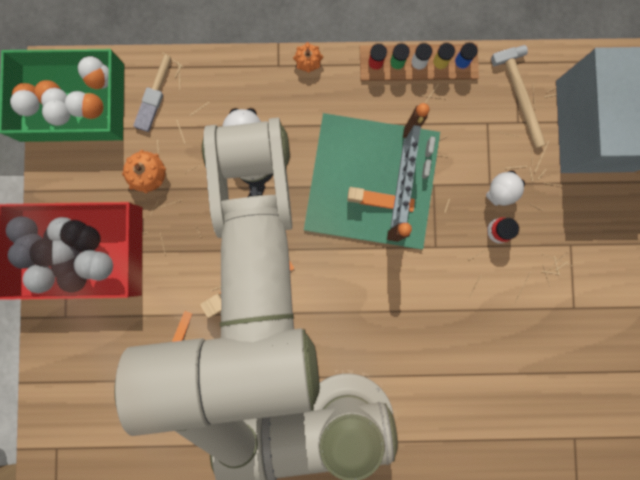

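The gate is shut and still on its hinges. The wedge lies square under the free half of the rail at board y −49, with its tip showing behind. The bystanders are where they were and the robot is clear, so I'm handing in.

```bash
python3 -c "
from cell import sign_off,status
print(sign_off())"
```

```text
the job is handed in; nothing more can be done
None
```

I pushed the gate shut, slid the middle-sized wedge thin end first under the free half of the bottom rail, and let go. I then tapped the back of its grip block with shut fingers until the gate was jammed. The job was handed in after about 23 s.

- **Gate:** it met its stop with about 22 N at the fingers. The last pictures show it shut and still on its hinges.
- **Wedge:** it lies in line at board y −49 mm, with its tip showing behind the gate. The final level push was about 17 N. Force rose about 3.5 N per mm of advance, so I estimate the squeeze at 8 to 8.5 N (7 to 12 N over the stated friction range). The squeeze itself could not be measured.
- **Bystanders:** the skulls, pumpkin and jar showed no shift beyond the scatter of the measurements. The small skull was found only by the top camera in the final check; the scene camera's network missed it.
- **Disagreement:** the two cameras' last wedge positions differ by about 2.5 mm along the lane, which is within their stated accuracy.

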